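# Crease a carton blank along a template slot

### The arm

A 6-joint arm with a two-finger parallel gripper is mounted at the origin on a cart in front of the work surface, level with it; the furniture and walls round the work are solid. World frame = base frame: x ahead of the robot, y to its left, z up, the work surface at z = 0. Lengths are in m, angles in degrees, forces in N, time in s.
With the tool pointing down it reaches from about 0.3 to 0.775 m from the base axis. Payload 14.6 kg.
Tool frame: the origin (TCP) lies at the very end of the fingers, on their centre line; the grasp point (between the pads) lies 19 mm behind it; z points along the fingers, y is the line along which they close (so a half turn about z gives the same grasp; the last joint's range is limited). The gripper opens to 85 mm and grips with 20 to 120 N. Pads are 22 mm wide; open, the fingers measure 114 mm over their backs; the gripper's body (76 mm by 85 mm) begins 54 mm behind the grasp point. The pads swing forward as they close: fully open they stand 13 mm farther back than shut.
Start: joints at [-80.821, 17.183, 87.147, -0, 75.671, -3.816], TCP at [0.124, -0.536, 0.231] pointing down, gripper open.
Joint ranges: [-173.82, 173.82], [-45.26, 126.66], [13.44, 144.39], [-59.66, 239.66], [0, 175.72], [-146.38, 146.38]. Speed limits (degrees/s): [127.2, 127.2, 147.25, 180, 180, 180].

### API

Orientations are given as [roll, pitch, yaw] about the fixed x, y, z axes, in that order (R = Rz(yaw) Ry(pitch) Rx(roll)).
In Python, from workcell import robot gives the robot as it stands.
- The arm moves only by the tool apply_moves, never from a script. Its argument "increments" is a list that holds one entry, the list of rows, each a list of 6 numbers: the shift along the tool's x, y, z in m, then the turn, a rotation vector about the tool's x, y, z in rad. A call has 1 to 12 rows; each row shifts and turns the commanded pose from where the row before left it, along the tool's axes as they then stand; what a row does not reach is not made up. A row lasts 1/8 s, in which the tool goes at most 62.5 mm and 10.7 degrees, less where a joint would pass 70% of its speed; a pose out of reach is approached as far as the arm can. A call is refused whole if a number of a shift passes 0.0625 or a number of a turn 0.188, either way. A call with a gripper value outside its range is refused whole. "jaw" is the opening, from 0 (shut) to 1 (fully open), set as the call begins (left out, the last holds). The fingers move at their own pace and stop on an object; "newtons" is the grip in N (left out, the last holds). Time passes only in rows, so rows that do not move let the fingers close. It gives the time, the measured TCP pose, the force, the opening and the grip force at its end, in the units of the state.
- robot.state(): the state, without advancing time (a new reading comes with each control period).
- robot.camera(name): name is "side" or "top" or "wrist"; returns a dict with "color" (400x640x3 uint8, blue, green, red), "K" (3x3 intrinsics, pixels), "position" and "orientation" of the camera in the world. Camera axes: x right, y down, z forward; pixel columns grow to the right and rows downward; lengths in m; the calibration is good to about 2 mm. A picture is of the moment at which its call begins. There is no depth.
- robot.job_done(): hands the job in; it is judged then, once.
The state is a dict: "time": time; "joints": joint angles; "joint_velocities": joint speeds; "joint_torque": joint torques, N m; "ee_pos": TCP position; "eef_rot": TCP orientation; "wrist_force": force on the tool from outside, world axes, zero at the start; "torque": the same for the moment, N m; "width": finger opening in m; "gripper_force": force on a finger pad.
Only numpy, scipy, OpenCV 4.12 (cv2) and the standard library are available. Lean on these libraries where they do the work, as an engineer would, in place of code of your own. Each camera call takes 0.05 s, during which the arm holds its last target. There are 200 camera calls.

### The job

Draw the yellow-handled creasing stylus out of its eyelet in the rack, and run its tip down in the stepped slot of the template on the sloping stand, from the red-dotted end round both corners to the black-dotted end, gently, at no more than a few centimetres a second and with the stylus held square to the template. Then slide the stylus back through the eyelet it came from until its collar rests on the rack, and let go. Leave the green stylus and everything else standing where it is.

Things in the scene. Friction and masses are not known exactly. Their poses are not given: they have to be found in the camera images.
- yellow_stylus: yellow-handled steel stylus, 90 g, seated in the rack leaning 30 degrees, handle towards the robot. Origin: underside of its collar (20 mm wide, 4 mm thick), z along the stylus to the handle's end. Handle 16 x 16 mm, z = 4 to 76 mm (end cap to 80), flat faces square to x and y; below the collar a round rod 6 mm thick, 58 mm long, ball-nosed
- yellow_stylus_tip (a point): end of the yellow stylus's rod, 58 mm below its collar (z = -58 mm of the stylus)
- green_stylus: the same stylus with a green handle, in the other eyelet of the rack, 60 mm away; leave it alone. Which eyelet holds which varies
- rack: fixed grey rack, base 110 x 126 x 8 mm, origin under its centre, x away from the robot at yaw 0, carrying two aluminium eyelet plates square to an axis leaning 30 degrees to -x; grey side cheeks at y = +60 and -60 mm end level with the upper plate. The lower plate (6 mm) lies 36 mm down the axis from the upper's top. Rack and parcel can change sides of the bench
- eyelet_left (a point): centre of the mouth of the rack's left (+y) eyelet, on the 34 x 114 x 8 mm upper plate's top face; holes 8.5 mm wide with 2 mm chamfers in both plates
- eyelet_right (a point): the same for the right eyelet, 60 mm away along the rack's y
- stand: fixed plywood stand whose 190 x 270 mm board slopes 30 degrees, rising away from the robot at yaw 0; origin under its centre at bench level; top of the slope about 130 mm up. It carries the template
- template: aluminium template, 150 x 224 x 8 mm, on a brown card on the sloping stand. Origin: middle of the card's face (the slot's floor), 78 mm above the bench; x up the slope, y left, z square out of the board, template top at z = 8 mm. Slot 12 mm wide, 8 mm deep. Low clamps at the side edges (x, y = -35, 121 and 35, -121 mm) stand up to 40 mm out, red levers
- slot_start (a point): red-dotted end of the slot's centre line, on the card: x = 35, y = 80 mm of the template (the slot runs 6 mm farther; the dot is beyond it)
- slot_corner1 (a point): first corner of the slot's centre line, on the card: x = 35, y = 0 mm of the template
- slot_corner2 (a point): second corner of the slot's centre line, on the card: x = -30, y = 0 mm of the template
- slot_end (a point): black-dotted end of the slot's centre line, on the card: x = -30, y = -80 mm of the template (the slot runs 6 mm farther)
- parcel: brown carton, 93 x 123 x 64 mm, bystander; origin under its centre
- stapler: red and black stapler, 32 x 142 x 54 mm, bystander at the bench's front edge; origin under its centre
- radio: black handheld radio with aerial, 35 x 56 x 165 mm, standing, bystander; origin under its centre
- speaker: black speaker, 89 x 72 x 172 mm, standing, bystander; origin under its centre

How it is judged:
By the outcome, as a careful person would: the job done as asked, in the order asked, and still so for the second after the job is handed in, with the robot touching nothing.
It also fails if it takes over 70 s, if anything falls off the work surface, if the arm or the gripper's body presses on something with over 40 N, if the wrist force passes 120 N, or if a joint passes its speed limit or range.

## Working session

There is one attempt and no reset: what is moved stays moved. The work goes in short steps, Python scripts to look and compute and a tool call to move; the robot and the scene stay as the last step left them, time stands still between calls to the robot, and variables do not carry over. Pictures are saved under pics/ and viewed, at most 10 in all, crops included, and the job is handed in when it is done.

Besides the shell and the picture viewer there is one more tool, called after "Emit:" as name(argument=value, ...) on one line, values as JSON. apply_moves: Moves the arm, as the interface text tells. Its arguments: {"type":"object","properties":{"increments":{"type":"array"},"jaw":{"type":"number"},"newtons":{"type":"number"}},"required":["increments"]}

```bash
mkdir -p pics; ls; python3 - <<'E'
from workcell import robot
import cv2,pickle
s=robot.state();print(s['time'],s['ee_pos'],s['eef_rot'],s['width'])
d={n:robot.camera(n) for n in('side','top','wrist')}
pickle.dump(d,open('c0.pkl','wb'))
for n in d: print(n,d[n]['K'].tolist() if hasattr(d[n]['K'],'tolist') else d[n]['K'],d[n]['position'],d[n]['orientation']);cv2.imwrite(f'pics/{n}0.png',d[n]['color'])
E
```

```text
pics
0.0 [ 0.12361144 -0.53567649  0.23071848] [-1.79932447e+02 -3.65826433e-03  1.29922304e+01] 0.08573615322692044
side [[453.9771358610074, 0.0, 320.5120441341149], [0.0, 453.9771358610074, 202.5588265528739], [0.0, 0.0, 1.0]] [-0.09925113 -0.87448553  0.6324615 ] [-117.51444881    0.17715295  -34.01690639]
top [[444.6882621408274, 0.0, 313.9653993042392], [0.0, 444.6882621408274, 201.43792576128206], [0.0, 0.0, 1.0]] [0.28396508 0.01209086 1.45689503] [-171.39930279   -0.23081179  -91.10642061]
wrist [[332.22253876315455, 0.0, 317.2934182272719], [0.0, 332.22253876315455, 200.53776017521756], [0.0, 0.0, 1.0]] [ 0.19458636 -0.51952272  0.3733304 ] [ 1.62970301e+02 -2.29261533e-02 -7.69882546e+01]
```

View pics/side0.png

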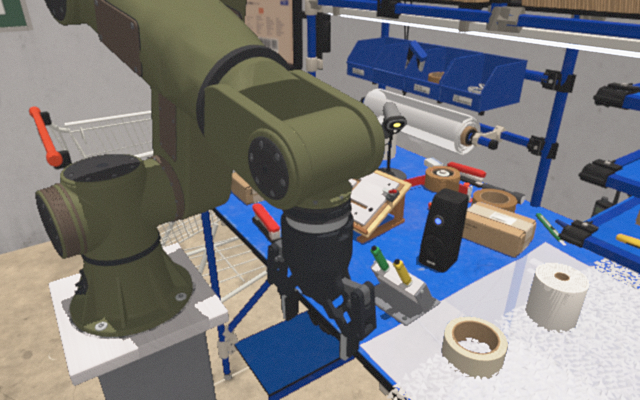

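View pics/top0.png

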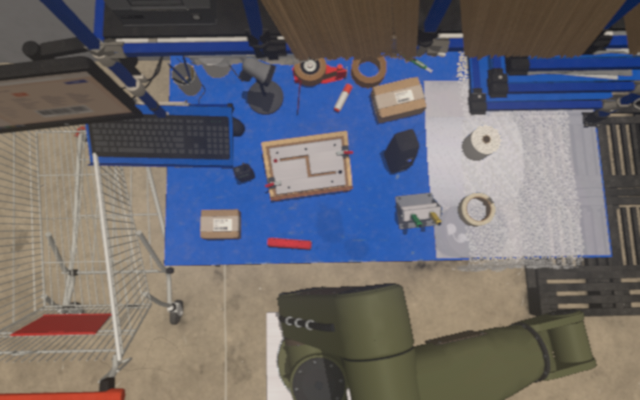

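The side view shows the green stylus at about (380,257), the yellow one at (402,270), and the stand near (375,205). In the top view the rack is near (417,212) with the yellow stylus on the right (-y) side, and the template is near (308,165). Next I need rough positions.

```bash
cat > h.py <<'E'
import numpy as np,cv2,pickle
from scipy.spatial.transform import Rotation as R
from scipy.optimize import least_squares
def rot(e): return R.from_euler('xyz',e,degrees=True).as_matrix()
def ray(c,p):
    v=rot(c['orientation'])@np.linalg.inv(np.array(c['K']))@np.array([p[0],p[1],1.]);return np.array(c['position']),v/np.linalg.norm(v)
def onz(c,p,z):
    o,v=ray(c,p);return o+v*(z-o[2])/v[2]
def proj(c,X):
    q=(np.atleast_2d(X)-np.array(c['position']))@rot(c['orientation']);q=q@np.array(c['K']).T;return q[:,:2]/q[:,2:]
def tri(obs):
    A=np.zeros((3,3));b=np.zeros(3)
    for c,p in obs:
        o,v=ray(c,p);M=np.eye(3)-np.outer(v,v);A+=M;b+=M@o
    return np.linalg.solve(A,b)
def inc(p0,e0,p1,e1):
    "tool-frame shift and rotvec from pose0 to pose1"
    A=rot(e0);return A.T@(np.array(p1)-p0),R.from_matrix(A.T@rot(e1)).as_rotvec()
E
python3 - <<'E'
from h import *
d=pickle.load(open('c0.pkl','rb'));t=d['top'];s=d['side']
print('stand',onz(t,(308,165),.08)[:2],'rack',onz(t,(417,212),.04)[:2])
for n,a,b in(('yel',(402,265),(437,219)),('grn',(379,252),(417,221))): print(n,tri([(s,a),(t,b)]))
cv2.imwrite('pics/z0.png',cv2.resize(t['color'][110:260,250:450],(800,600),interpolation=cv2.INTER_CUBIC))
w=d['wrist'];A=rot([-179.93,0,12.99])
print('cam in tool',A.T@(np.array(w['position'])-[.1236,-.5357,.2307]),'\n',A.T@rot(w['orientation']))
E
```

```text
stand [0.60925261 0.01917881] rack [ 0.45760036 -0.32819108]
yel [ 0.42624864 -0.36804351  0.12534881]
grn [ 0.42123166 -0.30750756  0.1236126 ]
cam in tool [ 7.28061112e-02  1.88371392e-05 -1.42630529e-01] 
 [[ 3.79528527e-04 -9.56153054e-01 -2.92867195e-01]
 [ 9.99998613e-01 -1.12104663e-04  1.66190418e-03]
 [-1.62186654e-03 -2.92867419e-01  9.56151685e-01]]
```

View pics/z0.png

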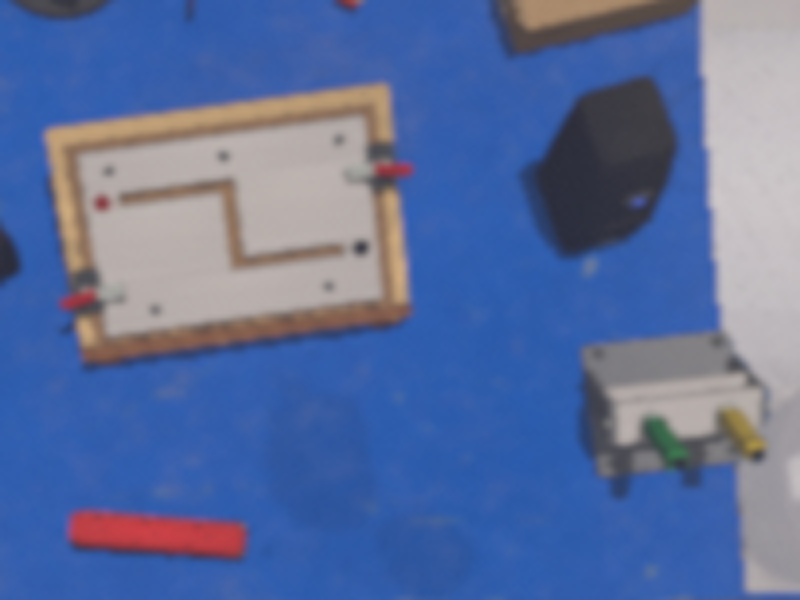

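The zoomed view (4x, origin at (250,110)) shows the red dot at (102,203), slot corners near (232,183) and (236,263), the black dot at (361,248), and the yellow stylus in the rack's right eyelet. Next I'll take the wrist camera over the rack.

```bash
cat >> h.py <<'E'
def rows(p1,e1,N,s=None):
    "N equal tool-frame increments from the present pose to (p1,e1)"
    if s is None:
        from workcell import robot; s=robot.state()
    p0,e0=np.array(s['ee_pos']),s['eef_rot']
    _,rv=inc(p0,e0,p1,e1); A=rot(e0); S=np.zeros((3,3)); M=A.copy(); dR=R.from_rotvec(rv/N).as_matrix()
    for i in range(N): S+=M; M=M@dR
    sh=np.linalg.solve(S,np.array(p1)-p0)
    print(N,'x',np.round(sh,5).tolist(),np.round(rv/N,4).tolist())
E
python3 - <<'E'
from h import *
d=pickle.load(open('c0.pkl','rb'));t=d['top']
f=lambda u,v,z:onz(t,(250+u/4,110+v/4),z)
for a in((102,203,.106+.0),(361,248,.07),(232,183,.102),(236,263,.07)): print(f(*a))
print('rack edge',f(585,345,.008),f(720,335,.008))
rows([.366,-.345,.24],[180,-30,6],8)
E
```

```text
[0.61852113 0.12000744 0.106     ]
[ 0.58688601 -0.08313227  0.07      ]
[0.63369986 0.01855252 0.102     ]
[0.57653272 0.01665515 0.07      ]
rack edge [ 0.51520329 -0.27010372  0.008     ] [ 0.52149123 -0.38219059  0.008     ]
8 x [0.03375, -0.01825, 0.00659] [-0.0041, 0.0654, 0.0149]
```

Emit:
apply_moves(increments=[[[0.0337,-0.0182,0.0066,-0.004,0.0654,0.015],[0.0337,-0.0182,0.0066,-0.004,0.0654,0.015],[0.0337,-0.0182,0.0066,-0.004,0.0654,0.015],[0.0337,-0.0182,0.0066,-0.004,0.0654,0.015],[0.0337,-0.0182,0.0066,-0.004,0.0654,0.015],[0.0337,-0.0182,0.0066,-0.004,0.0654,0.015],[0.0337,-0.0182,0.0066,-0.004,0.0654,0.015],[0.0337,-0.0182,0.0066,-0.004,0.0654,0.015],[0,0,0,0,0,0],[0,0,0,0,0,0]]], jaw=0.45)

```text
time: 1.4
ee_pos: [0.3655, -0.3459, 0.24]
eef_rot: [-180.0, -30.0, 6.0]
wrist_force: [-0.6, -0.4, 0.5]
width: 0.0385
gripper_force: 0.0
```

```bash
python3 - <<'E'
from h import *
from workcell import robot
c=robot.camera('wrist');s=robot.state();pickle.dump((c,s),open('w1.pkl','wb'));print(s['ee_pos'],s['eef_rot'],s['width'])
cv2.imwrite('pics/w1.png',cv2.resize(c['color'],(800,500)))
E
```

```text
[ 0.36536098 -0.34614278  0.24001858] [-179.98629967  -29.9635871     5.93976027] 0.03842979759553747
```

View pics/w1.png

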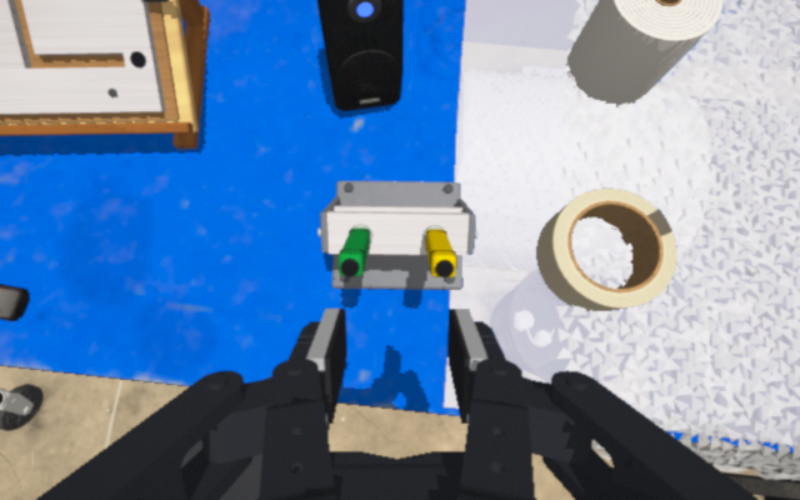

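The wrist view (scaled 1.25x) shows the yellow cap at (443,268), the green cap at (350,267), and the upper plate from (327,207) to (473,253). The rack's yaw is close to the tool's. I'll move nearer for a second view.

```bash
python3 - <<'E'
from h import *
c,s=pickle.load(open('w1.pkl','rb'))
for z in(.11,.13,.15):print(onz(c,(443/1.25,268/1.25),z),onz(c,(350/1.25,267/1.25),z))
rows([.375,-.372,.205],[180,-30,6],4)
E
```

```text
[ 0.41451563 -0.37467715  0.11      ] [ 0.40830319 -0.30876972  0.11      ]
[ 0.41057164 -0.37277862  0.13      ] [ 0.40478652 -0.31140454  0.13      ]
[ 0.40662765 -0.37088009  0.15      ] [ 0.40126985 -0.31403936  0.15      ]
4 x [-0.00288, 0.00668, 0.00844] [0.0001, 0.0002, -0.0002]
```

Emit:
apply_moves(increments=[[[-0.0058,0.0134,0.0169,0,0,0],[-0.0058,0.0134,0.0169,0,0,0],[0,0,0,0,0,0],[0,0,0,0,0,0]]])

```text
time: 1.95
ee_pos: [0.3751, -0.3717, 0.2056]
eef_rot: [-180.0, -30.0, 5.9]
wrist_force: [-0.0, 0.9, 0.4]
width: 0.0383
gripper_force: 0.0
```

```bash
python3 - <<'E'
from h import *
from workcell import robot
c=robot.camera('wrist');s=robot.state();pickle.dump((c,s),open('w2.pkl','wb'));print(s['ee_pos'],s['eef_rot'],s['width'])
a=pickle.load(open('w1.pkl','rb'))[0]['color'];b=c['color']
def crop(i,u,v):return cv2.resize(i[v-60:v+60,u-80:u+80],(800,600),interpolation=cv2.INTER_CUBIC)
A=crop(a,319,190);
p=proj(c,[[.4105,-.3728,.133]])[0];print(p)
v=int(np.clip(p[1],60,340));B=cv2.resize(b[v-75:v+45,int(p[0])-110:int(p[0])+50],(800,600),interpolation=cv2.INTER_CUBIC);print('B orig',int(p[0])-110,v-75,'A orig',239,130)
o=np.vstack([A,B]);cv2.imwrite('pics/ab.png',np.hstack([cv2.resize(A,(400,300)),cv2.resize(B,(400,300))]))
E
```

```text
[ 0.37522894 -0.37169602  0.20584216] [179.96744841 -30.0239539    5.96102737] 0.03831407965124238
[323.04729617 214.5004544 ]
B orig 213 139 A orig 239 130
```

View pics/ab.png

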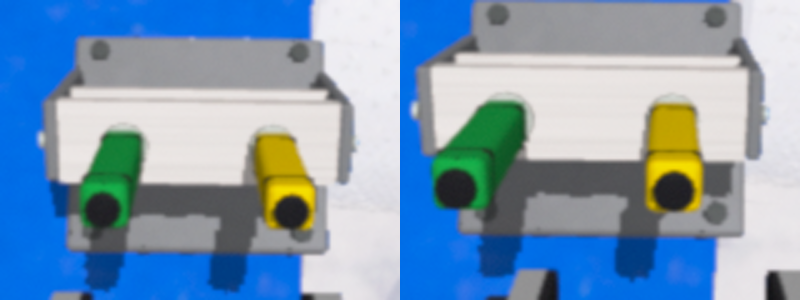

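Left panel, 2.5x crop: green cap at (102,210), yellow cap at (291,211), and the plate's top face with corners (57,98), (337,100), (341,184), (52,182). Right panel: green cap at (56,188), yellow cap at (274,190), and the top face with corners (30,67), (348,67), (355,157), (23,155). I'll fit the rack pose to both.

```bash
cat > fit.py <<'E'
from h import *
c1,_=pickle.load(open('w1.pkl','rb'));c2,_=pickle.load(open('w2.pkl','rb'))
k=lambda L,o:np.array(L)/2.5+o
P1=k([(291,211),(102,210),(57,98),(337,100),(341,184),(52,182)],(239,130))
P2=k([(274,190),(56,188),(30,67),(348,67),(355,157),(23,155)],(213,139))
M=np.array([(0,-30,80),(0,30,80),(17,57,0),(17,-57,0),(-17,-57,0),(-17,57,0)])/1000
W=np.array([2,2,1,1,1,1.])[:,None]
def T(q,X): return q[:3]+X@rot([0,q[4],q[3]]).T
f=lambda q:np.r_[((proj(c1,T(q,M))-P1)*W).ravel(),((proj(c2,T(q,M))-P2)*W).ravel()]
for fixed in(0,1):
    g=(lambda q:f(np.r_[q,-30])) if fixed else f
    r=least_squares(g,[.45,-.34,.066,6]+([] if fixed else [-30]),loss='soft_l1')
    q=np.r_[r.x,-30] if fixed else r.x
    print(q,'rms',np.sqrt(np.mean(g(r.x)**2)));print(np.round(f(q).reshape(2,6,2),1).tolist())
print('yaw eyelet',T(q,np.array([[0,-.03,0]])),'axis',rot([0,q[4],q[3]])[:,2])
print('tri cap yellow',tri([(c1,P1[0]),(c2,P2[0])]),'green',tri([(c1,P1[1]),(c2,P2[1])]))
np.save('q.npy',q)
E
python3 fit.py
```

```text
[  0.44651936  -0.33873145   0.07392968   5.59589014 -31.09229848] rms 1.7411302409022233
[[[0.6, -0.3], [0.0, -0.5], [-0.7, 0.6], [1.0, 0.6], [-2.6, -0.9], [2.9, -0.8]], [[0.2, 0.1], [-0.6, 0.6], [-0.2, -0.5], [-0.4, 0.3], [-4.6, 0.2], [5.5, 0.3]]]
[  0.4452013   -0.33896073   0.07459638   5.54481087 -30.        ] rms 1.8389642024884847
[[[1.2, -0.8], [-0.2, -1.2], [-0.7, 1.5], [1.2, 1.6], [-2.3, 0.4], [2.7, 0.3]], [[0.5, -0.5], [-1.4, -0.2], [-0.3, 0.5], [-0.2, 1.5], [-4.4, 1.7], [5.3, 1.6]]]
yaw eyelet [[ 0.44810003 -0.36882036  0.07459638]] axis [-0.49766047 -0.04831211  0.8660254 ]
tri cap yellow [ 0.40858989 -0.37253836  0.14080146] green [ 0.40274285 -0.31269492  0.1408679 ]
```

```bash
sed -i 's/^W=.*/W=np.array([[3,3],[3,3],[1,1],[1,1],[0,1],[0,1.]])/' fit.py; cat >> fit.py <<'E'
y=T(q,np.array([[0,-.03,.025],[0,-.03,.095]]));print(y)
rows(y[1],[180,-30,q[3]],3);rows(y[0],[180,-30,q[3]],4,dict(ee_pos=y[1],eef_rot=[180,-30,q[3]]))
E
python3 fit.py
```

```text
[  0.44681415  -0.33862801   0.072839     5.58143251 -31.16900176] rms 0.4870700960965261
[[[0.1, -0.3], [0.2, -0.8], [-0.5, 0.6], [0.7, 0.7], [-0.0, -0.9], [0.0, -0.9]], [[-0.1, 0.2], [-0.0, 0.8], [0.1, -0.4], [-0.6, 0.4], [-0.0, 0.2], [0.0, 0.2]]]
[  0.44547506  -0.33882748   0.07248177   5.51343277 -30.        ] rms 0.9954259963310781
[[[0.4, -0.7], [0.1, -1.5], [-0.4, 1.9], [0.7, 2.1], [-0.0, 0.6], [0.0, 0.5]], [[0.0, -0.3], [-0.4, 0.1], [0.3, 1.0], [-0.6, 1.9], [-0.0, 1.9], [0.0, 1.7]]]
yaw eyelet [[ 0.44835743 -0.36868869  0.07248177]] axis [-0.49768685 -0.04803956  0.8660254 ]
tri cap yellow [ 0.40858989 -0.37253836  0.14080146] green [ 0.40274285 -0.31269492  0.1408679 ]
[[ 0.43591526 -0.36988968  0.09413241]
 [ 0.40107718 -0.37325245  0.15475419]]
3 x [-0.00114, 0.00138, 0.01901] [-0.0011, -0.0001, 0.0023]
4 x [0.0, 0.0, 0.0175] [0.0, 0.0, 0.0]
```

Emit:
apply_moves(increments=[[[-0.0011,0.0014,0.019,-0.001,0,0.0023],[-0.0011,0.0014,0.019,-0.001,0,0.0023],[-0.0011,0.0014,0.019,-0.001,0,0.0023],[0,0,0.0175,0,0,0],[0,0,0.0175,0,0,0],[0,0,0.0175,0,0,0],[0,0,0.0175,0,0,0],[0,0,0,0,0,0],[0,0,0,0,0,0]]])

```text
time: 3.12
ee_pos: [0.4363, -0.3699, 0.0938]
eef_rot: [-180.0, -30.0, 5.5]
wrist_force: [-0.9, -1.0, 0.4]
width: 0.0385
gripper_force: 0.0
```

```bash
python3 - <<'E'
from h import *
from workcell import robot
c=robot.camera('wrist');s=robot.state();pickle.dump((c,s),open('w3.pkl','wb'));print(s['ee_pos'],s['eef_rot'],s['width'],s['wrist_force'])
cv2.imwrite('pics/w3.png',cv2.resize(c['color'][120:400,120:520],(800,560),interpolation=cv2.INTER_CUBIC))
E
```

```text
[ 0.43624101 -0.37002717  0.09405315] [-179.97588048  -30.03698114    5.51122733] 0.038474922641133565 [ 0.1741579  -0.54872744 -0.35110787]
```

View pics/w3.png

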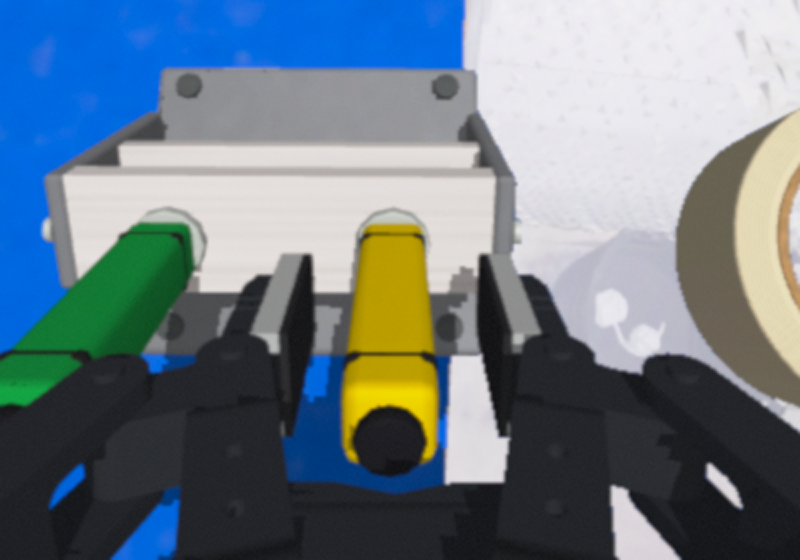

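The yellow handle sits centred between the pads: pads at x≈313 and 480, handle at x≈395 in the 2x crop. I'll close the gripper.

Emit:
apply_moves(increments=[[[0,0,0,0,0,0],[0,0,0,0,0,0],[0,0,0,0,0,0],[0,0,0,0,0,0],[0,0,0,0,0,0]]], jaw=0, newtons=50)

```text
time: 3.8
ee_pos: [0.4362, -0.3701, 0.0941]
eef_rot: [-180.0, -30.0, 5.5]
wrist_force: [-4.1, 0.2, 6.7]
width: 0.0157
gripper_force: 49.0
```

```bash
python3 - <<'E'
from h import *
from workcell import robot
c=robot.camera('wrist');s=robot.state();pickle.dump((c,s),open('w4.pkl','wb'));print(s['ee_pos'],s['eef_rot'],s['width'],s['gripper_force'],s['wrist_force'],s['torque'])
E
```

```text
[ 0.43625741 -0.37007495  0.09410291] [-179.98632215  -30.04481663    5.51400276] 0.015465037465855373 49.014376401901245 [-3.88860797  0.15582199  6.28931655] [0.12132863 0.30112505 0.11764981]
```

Emit:
apply_moves(increments=[[[0,0,-0.005,0,0,0],[0,0,-0.007,0,0,0],[0,0,-0.009,0,0,0],[0,0,-0.009,0,0,0],[0,0,-0.009,0,0,0],[0,0,-0.009,0,0,0],[0,0,-0.009,0,0,0],[0,0,-0.009,0,0,0],[0,0,-0.012,0,0,0],[0,0,-0.012,0,0,0],[0,0,0,0,0,0],[0,0,0,0,0,0]]])

```text
time: 5.35
ee_pos: [0.3914, -0.3741, 0.1713]
eef_rot: [-179.9, -30.0, 5.5]
wrist_force: [-0.0, 0.6, -1.8]
width: 0.0156
gripper_force: 48.8
```

```bash
python3 - <<'E'
from h import *
from workcell import robot
c=robot.camera('wrist');s=robot.state();pickle.dump((c,s),open('w5.pkl','wb'));print(s['time'],s['ee_pos'],s['eef_rot'],s['width'],s['wrist_force'])
# next: look at template
n=rot([0,-30,6])[:,2]; ctr=np.array([.605,.019,.078])
v=ctr+n*.16+np.array([-.0,0,.0]); print(v)
rows(v,[180,-30,6],10)
E
```

```text
5.4 [ 0.39143433 -0.3740432   0.17114283] [-179.90187859  -30.00257659    5.4849274 ] 0.015659469748661243 [-0.39923661  0.36100632 -0.73173718]
[0.52543825 0.01063772 0.21656406]
10 x [0.01714, -0.03694, 0.00468] [0.0003, -0.0, -0.0008]
```

```bash
python3 - <<'E'
from h import *
p=np.array([.3914,-.374,.1711])+.062*rot([0,-30,5.5])[:,2];print(p)
rows([.5254,.0106,.2166],[180,-30,6],8,dict(ee_pos=p,eef_rot=[180,-30,5.5]))
E
```

```text
[ 0.36054272 -0.37697122  0.22479358]
8 x [0.02143, -0.04615, 0.01355] [0.0005, 0.0, -0.0009]
```

Emit:
apply_moves(increments=[[[0,0,-0.02,0,0,0],[0,0,-0.021,0,0,0],[0,0,-0.021,0,0,0],[0.0214,-0.0462,0.0135,0,0,-0.001],[0.0214,-0.0462,0.0135,0,0,-0.001],[0.0214,-0.0462,0.0135,0,0,-0.001],[0.0214,-0.0462,0.0135,0,0,-0.001],[0.0214,-0.0462,0.0135,0,0,-0.001],[0.0214,-0.0462,0.0135,0,0,-0.001],[0.0214,-0.0462,0.0135,0,0,-0.001],[0.0214,-0.0462,0.0135,0,0,-0.001],[0,0,0,0,0,0]]])

```text
time: 6.9
ee_pos: [0.5255, 0.0139, 0.2164]
eef_rot: [179.8, -30.0, 6.3]
wrist_force: [-0.2, -0.8, -0.5]
width: 0.0157
gripper_force: 49.3
```

Emit:
apply_moves(increments=[[[0,0,0,0,0,0],[0,0,0,0,0,0]]])

```text
time: 7.15
ee_pos: [0.5249, 0.0096, 0.2169]
eef_rot: [179.8, -30.0, 5.9]
wrist_force: [0.1, -0.0, -1.7]
width: 0.0154
gripper_force: 49.3
```

```bash
python3 - <<'E'
from h import *
from workcell import robot
c=robot.camera('wrist');s=robot.state();pickle.dump((c,s),open('w6.pkl','wb'));print(s['time'],s['ee_pos'],s['eef_rot'],s['width'],s['wrist_force'])
cv2.imwrite('pics/w6.png',cv2.resize(c['color'][0:400,80:600],(780,600),interpolation=cv2.INTER_CUBIC))
E
```

```text
7.2 [0.52490753 0.00956468 0.21700216] [179.80291354 -30.00866808   5.93001524] 0.015049154489658637 [ 0.10591704  0.5125292  -1.00169031]
```

View pics/w6.png

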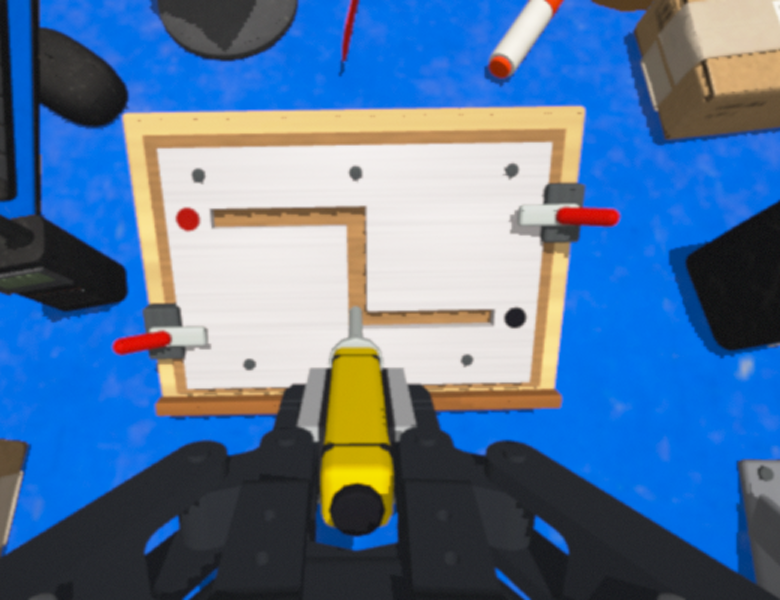

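The view (1.5x, origin (80,0)) shows template corners at (157,149), (553,143), (531,384) and (186,388). Slot corners are at (366,207), (347,227), (367,311), (493,309), (493,325), (211,210) and (211,227). The stylus tip is near (356,308). I'll fit the template pose next.

```bash
cat > fit2.py <<'E'
from h import *
c,s=pickle.load(open('w6.pkl','rb'));t=pickle.load(open('c0.pkl','rb'))['top']
P=np.array([(157,149),(553,143),(531,384),(186,388),(366,207),(347,227),(367,311),(493,309),(493,325),(211,210),(211,227)])/1.5+(80,0)
M=np.array([(75,112,8),(75,-112,8),(-75,-112,8),(-75,112,8),(41,-6,8),(29,6,8),(-24,-6,8),(-24,-86,8),(-36,-86,8),(41,86,8),(29,86,8)])/1000
Pt=np.array([(78,152),(368,113),(384,299),(103,338)])/4+(250,110)
T=lambda q,X:q[:3]+np.atleast_2d(X)@rot([0,q[4],q[3]]).T
f=lambda q,a=1:np.r_[(proj(c,T(q,M))-P).ravel(),a*.5*(proj(t,T(q,M[:4]))-Pt).ravel()]
for a in(0,1):
  for free in(0,1):
    g=(lambda q:f(q,a)) if free else (lambda q:f(np.r_[q,-30],a))
    r=least_squares(g,[.605,.019,.078,6]+[-30]*free,loss='soft_l1')
    print(a,free,r.x,np.sqrt(np.mean(g(r.x)**2)))
    if free==0 and a==0: q=np.r_[r.x,-30]
print(np.round(f(q)[:22].reshape(-1,2),1).tolist(),np.round(f(q)[22:],1))
np.save('qt.npy',q)
A=rot(s['eef_rot'])
for L in(.078,.083,.088): print('tip expected px',(proj(c,s['ee_pos']+A[:,2]*L)-(80,0))*1.5)
E
python3 fit2.py
```

```text
0 0 [0.60433156 0.01606791 0.07763298 6.83268397] 0.6445124614917639
0 1 [ 6.04324321e-01  1.60731073e-02  7.76354324e-02  6.83179944e+00
 -2.98340580e+01] 0.6412823636008279
1 0 [0.60435165 0.0160905  0.07763226 6.82615778] 0.6879486252172582
1 1 [ 6.04343761e-01  1.60980609e-02  7.76315466e-02  6.82520313e+00
 -2.97693036e+01] 0.6833423292179174
[[0.2, -0.5], [-0.4, 0.1], [-1.4, -0.9], [0.7, 0.3], [0.3, -0.5], [-0.4, -0.0], [0.1, 0.3], [1.2, 0.3], [0.3, 1.6], [-1.1, -1.1], [0.2, 1.2]] [ 0.4  0.6  0.   0.7  0.2  0.1  0.9 -0.1]
tip expected px [[354.82942875 311.31624812]]
tip expected px [[354.84078815 308.03550663]]
tip expected px [[354.85169979 304.8840869 ]]
```

```bash
cat > tp.py <<'E'
from h import *
q=np.load('qt.npy');q[2]=.0778;B=rot([0,-30,q[3]]);E=[180,-30,q[3]]
def tcp(x,y,z): return q[:3]+B@(np.array([x,y,z+83])/1000)
def where(s):
    A=rot(s['eef_rot']);tip=np.array(s['ee_pos'])+A[:,2]*.083
    return (B.T@(tip-q[:3])*1000).round(2)
E
python3 - <<'E'
from tp import *
rows(tcp(35,80,25),E,4)
E
```

```text
4 x [0.00843, -0.01942, 0.01296] [0.0028, -0.0, -0.0034]
```

Emit:
apply_moves(increments=[[[0.0084,-0.0194,0.013,0.0028,0,-0.0034],[0.0084,-0.0194,0.013,0.0028,0,-0.0034],[0.0084,-0.0194,0.013,0.0028,0,-0.0034],[0.0084,-0.0194,0.013,0.0028,0,-0.0034],[0,0,0,0,0,0],[0,0,0,0,0,0],[0,0,0,0,0,0]]])

```text
time: 8.07
ee_pos: [0.5713, 0.0929, 0.1891]
eef_rot: [180.0, -30.0, 6.9]
wrist_force: [0.1, 0.8, -1.0]
width: 0.0156
gripper_force: 49.2
```

```bash
python3 - <<'E'
from tp import *
from workcell import robot
c=robot.camera('wrist');s=robot.state();pickle.dump((c,s),open('w7.pkl','wb'));print(s['time'],s['ee_pos'],s['eef_rot'],s['wrist_force'],where(s))
im=c['color'].copy()
o=[int(v) for v in np.clip(proj(c,q[:3]+B@[.035,.08,.0])[0]-(100,60),0,None)];cv2.imwrite('pics/w7.png',cv2.resize(im[o[1]:o[1]+150,o[0]:o[0]+200],(800,600),interpolation=cv2.INTER_CUBIC))
X=np.array([(41,86,8),(29,86,8),(41,-6,8),(29,6,8),(35,80,0)])/1000
print(o,((proj(c,q[:3]+X@B.T)-o)*4).round(),((proj(c,s['ee_pos']+rot(s['eef_rot'])[:,2]*.083)-o)*4).round())
E
```

```text
8.125 [0.57127428 0.09302674 0.18904125] [179.99232097 -30.04184478   6.87076986] [-0.36297026  0.49893033 -1.16785793] [35.19 80.36 25.17]
[216, 135] [[372. 225.]
 [372. 285.]
 [856. 225.]
 [787. 285.]
 [403. 243.]] [[401. 282.]]
```

View pics/w7.png

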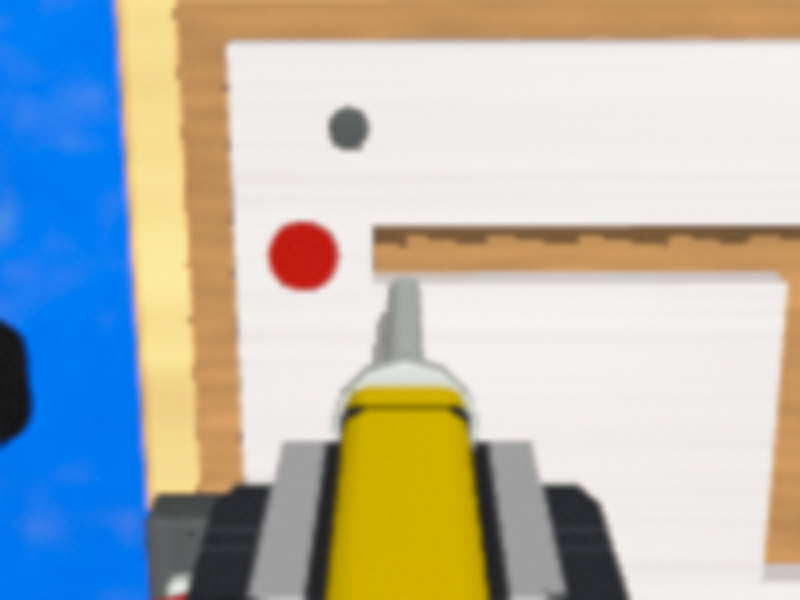

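The 4x crop shows the slot's left end at (373,227) and its lower edge near y=281, against predictions of (372,225) and 285. The tip is at (403,280), against a prediction of (401,282). The fit holds, so I'll go down.

Emit:
apply_moves(increments=[[[-0.0002,0.0003,0.005,0,0,0],[0,0,0.005,0,0,0],[0,0,0.005,0,0,0],[0,0,0.004,0,0,0],[0,0,0.003,0,0,0],[0,0,0.002,0,0,0],[0,0,0,0,0,0],[0,0,0,0,0,0]]])

```text
time: 9.12
ee_pos: [0.5831, 0.0949, 0.1679]
eef_rot: [180.0, -30.0, 6.9]
wrist_force: [-0.1, 0.2, -1.0]
width: 0.0154
gripper_force: 49.2
```

```bash
cat > st.py <<'E'
from tp import *
from workcell import robot
s=robot.state();print(s['time'],where(s),np.round(s['eef_rot'],2),'F template',(B.T@np.array(s['wrist_force'])).round(2),s['width'])
E
python3 st.py
```

```text
9.125 [34.99 80.86  0.86] [179.99 -30.02   6.93] F template [-0.6   0.26 -0.81] 0.015405905528545838
```

Emit:
apply_moves(increments=[[[0,0.0005,0.0005,0,0,0],[0,0,0.0003,0,0,0],[0,0,0,0,0,0],[0,0,0,0,0,0]]])

```text
time: 9.62
ee_pos: [0.5836, 0.0944, 0.1671]
eef_rot: [180.0, -30.0, 6.9]
wrist_force: [0.1, -0.5, -1.1]
width: 0.0152
gripper_force: 49.2
```

```bash
python3 st.py
```

```text
9.625 [ 3.491e+01  8.035e+01 -4.000e-02] [179.99 -30.02   6.93] F template [-0.51 -0.49 -1.  ] 0.015179722956563408
```

Emit:
apply_moves(increments=[[[0,0,0.0004,0,0,0],[0,0,0.0003,0,0,0],[0,0,0,0,0,0],[0,0,0,0,0,0]]])

```text
time: 10.12
ee_pos: [0.5839, 0.0945, 0.1665]
eef_rot: [180.0, -30.0, 6.9]
wrist_force: [-0.5, -0.4, -2.1]
width: 0.0153
gripper_force: 49.2
```

```bash
python3 st.py
```

```text
10.125 [34.89 80.36 -0.76] [180.   -30.01   6.92] F template [-1.54 -0.32 -1.49] 0.015272574344556207
```

Emit:
apply_moves(increments=[[[0,0,0.0004,0,0,0],[0,0,0.0003,0,0,0],[0,0,0,0,0,0],[0,0,0,0,0,0]]])

```text
time: 10.62
ee_pos: [0.5843, 0.0946, 0.1658]
eef_rot: [180.0, -30.0, 6.9]
wrist_force: [0.0, 0.1, -1.0]
width: 0.0156
gripper_force: 49.2
```

```bash
python3 st.py
```

```text
10.625 [34.89 80.38 -1.46] [180.   -30.01   6.93] F template [-0.51  0.11 -0.91] 0.015583056194799091
```

Emit:
apply_moves(increments=[[[0,0,0.0004,0,0,0],[0,0,0.0004,0,0,0],[0,0,0,0,0,0],[0,0,0,0,0,0]]])

```text
time: 11.12
ee_pos: [0.5847, 0.0946, 0.1652]
eef_rot: [180.0, -30.0, 6.9]
wrist_force: [-0.1, 0.4, -0.8]
width: 0.0153
gripper_force: 49.2
```

```bash
python3 st.py
```

```text
11.125 [34.91 80.38 -2.25] [179.99 -30.02   6.93] F template [-0.44  0.41 -0.69] 0.015316489797850287
```

Emit:
apply_moves(increments=[[[0,0,0.0004,0,0,0],[0,0,0.0004,0,0,0],[0,0,0,0,0,0],[0,0,0,0,0,0]]])

```text
time: 11.62
ee_pos: [0.5851, 0.0946, 0.1647]
eef_rot: [180.0, -30.0, 6.9]
wrist_force: [-3.0, -0.4, 3.6]
width: 0.0154
gripper_force: 49.9
```

```bash
python3 st.py; python3 - <<'E'
from tp import *
from workcell import robot
c=robot.camera('wrist');s=robot.state();pickle.dump((c,s),open('w8.pkl','wb'))
o=[int(v) for v in np.clip(proj(c,q[:3]+B@[.035,.08,.0])[0]-(60,50),0,None)];cv2.imwrite('pics/w8.png',cv2.resize(c['color'][o[1]:o[1]+90,o[0]:o[0]+120],(800,600),interpolation=cv2.INTER_CUBIC))
print(o,[((proj(c,s['ee_pos']+rot(s['eef_rot'])[:,2]*L)-o)*6.667).round() for L in(.077,.08,.083)])
print(((proj(c,q[:3]+np.array([(41,86,8),(29,86,8)])/1000@B.T)-o)*6.667).round())
E
```

```text
11.625 [35.07 80.36 -2.89] [179.99 -30.03   6.93] F template [-0.8  -0.07  4.58] 0.015366935023758148
[257, 156] [array([[397., 347.]]), array([[397., 338.]]), array([[397., 330.]])]
[[341. 307.]
 [342. 417.]]
```

View pics/w8.png

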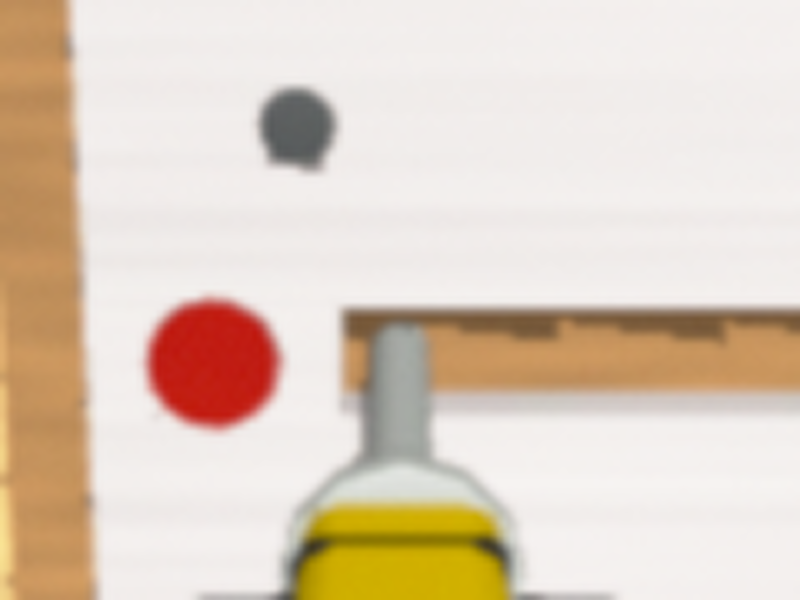

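Contact, at about 5 N. The 6.67x crop shows the tip in the slot at (400,325), centred, with the slot end at x=343. I'll trace the slot now at 2 cm/s.

Emit:
apply_moves(increments=[[[0,0.0015,-0.0001,0,0,0],[0,0.0025,0,0,0,0],[0,0.0025,0,0,0,0],[0,0.0025,0,0,0,0],[0,0.0025,0,0,0,0],[0,0.0025,0,0,0,0],[0,0.0025,0,0,0,0],[0,0.0025,0,0,0,0]]])

```text
time: 12.68
ee_pos: [0.5873, 0.0756, 0.1646]
eef_rot: [180.0, -30.0, 6.9]
wrist_force: [-3.3, 3.7, 3.0]
width: 0.0154
gripper_force: 50.1
```

```bash
python3 st.py
```

```text
12.675 [34.92 61.21 -2.96] [180.   -30.01   6.93] F template [-0.99  4.11  3.99] 0.015371577578547133
```

Emit:
apply_moves(increments=[[[0,0.0025,-0.0001,0,0,0],[0,0.0025,0,0,0,0],[0,0.0025,0,0,0,0],[0,0.0025,0,0,0,0],[0,0.0025,0,0,0,0],[0,0.0025,0,0,0,0],[0,0.0025,0,0,0,0],[0,0.0025,0,0,0,0],[0,0.0025,0,0,0,0],[0,0.0025,0,0,0,0],[0,0.0025,0,0,0,0],[0,0.0025,0,0,0,0]]])

```text
time: 14.18
ee_pos: [0.5909, 0.0458, 0.1646]
eef_rot: [180.0, -30.0, 6.9]
wrist_force: [-2.6, 3.6, 1.7]
width: 0.0156
gripper_force: 50.0
```

```bash
python3 st.py
```

```text
14.175 [34.92 31.16 -2.9 ] [179.99 -30.01   6.92] F template [-1.01  3.9   2.49] 0.015600801624826698
```

Emit:
apply_moves(increments=[[[0,0.0026,0,0,0,0],[0,0.0026,0,0,0,0],[0,0.0026,0,0,0,0],[0,0.0026,0,0,0,0],[0,0.0026,0,0,0,0],[0,0.0026,0,0,0,0],[0,0.0026,0,0,0,0],[0,0.0026,0,0,0,0],[0,0.0026,0,0,0,0],[0,0.0026,0,0,0,0],[0,0.0026,0,0,0,0],[0,0.0026,0,0,0,0]]])

```text
time: 15.68
ee_pos: [0.5947, 0.0148, 0.1646]
eef_rot: [180.0, -30.0, 6.9]
wrist_force: [-2.0, 2.2, 2.2]
width: 0.0155
gripper_force: 49.9
```

```bash
python3 st.py
```

```text
15.675 [35.   -0.05 -2.91] [179.99 -30.01   6.93] F template [-0.37  2.47  2.79] 0.015508919786318758
```

Corner 1 reached. Now down-slope (tool -x) 65 mm.

Emit:
apply_moves(increments=[[[-0.0025,0,0,0,0,0],[-0.0025,0,0,0,0,0],[-0.0025,0,0,0,0,0],[-0.0025,0,0,0,0,0],[-0.0025,0,0,0,0,0],[-0.0025,0,0,0,0,0],[-0.0025,0,0,0,0,0],[-0.0025,0,0,0,0,0],[-0.0025,0,0,0,0,0],[-0.0025,0,0,0,0,0],[-0.0025,0,0,0,0,0],[-0.0025,0,0,0,0,0]]])

```text
time: 17.18
ee_pos: [0.5688, 0.0119, 0.1496]
eef_rot: [180.0, -30.0, 6.9]
wrist_force: [0.5, 0.0, 2.7]
width: 0.0155
gripper_force: 49.8
```

```bash
python3 st.py
```

```text
17.175 [ 4.93  0.11 -2.87] [179.99 -30.02   6.93] F template [ 1.82 -0.02  2.05] 0.015462329347235295
```

Emit:
apply_moves(increments=[[[-0.0029,0,0.0001,0,0,0],[-0.0029,0,0,0,0,0],[-0.0029,0,0,0,0,0],[-0.0029,0,0,0,0,0],[-0.0029,0,0,0,0,0],[-0.0029,0,0,0,0,0],[-0.0029,0,0,0,0,0],[-0.0029,0,0,0,0,0],[-0.0029,0,0,0,0,0],[-0.0029,0,0,0,0,0],[-0.0029,0,0,0,0,0],[-0.0029,0,0,0,0,0]]])

```text
time: 18.68
ee_pos: [0.5389, 0.0082, 0.1321]
eef_rot: [180.0, -30.0, 6.9]
wrist_force: [0.8, 1.3, 4.2]
width: 0.0152
gripper_force: 49.9
```

```bash
python3 st.py
```

```text
18.675 [-29.9    0.03  -3.  ] [179.99 -30.02   6.92] F template [2.92 1.17 3.13] 0.015188908576851679
```

Corner 2. Now tool +y again for 80 mm.

Emit:
apply_moves(increments=[[[0,0.0026,0,0,0,0],[0,0.0027,0,0,0,0],[0,0.0027,0,0,0,0],[0,0.0027,0,0,0,0],[0,0.0027,0,0,0,0],[0,0.0027,0,0,0,0],[0,0.0027,0,0,0,0],[0,0.0027,0,0,0,0],[0,0.0027,0,0,0,0],[0,0.0027,0,0,0,0],[0,0.0027,0,0,0,0],[0,0.0027,0,0,0,0]]])

```text
time: 20.18
ee_pos: [0.5418, -0.023, 0.1314]
eef_rot: [-179.9, -29.9, 6.9]
wrist_force: [-5.2, 6.3, 7.0]
width: 0.0157
gripper_force: 50.9
```

```bash
python3 st.py
```

```text
20.175 [-31.17 -31.12  -3.25] [-179.88  -29.85    6.93] F template [-0.32  6.86  8.27] 0.015694204164200188
```

Emit:
apply_moves(increments=[[[0,0,-0.0002,0,0,0],[0,0,0,0,0,0]]])

```text
time: 20.42
ee_pos: [0.5421, -0.0238, 0.1316]
eef_rot: [-180.0, -29.9, 6.9]
wrist_force: [-4.6, -0.4, 3.2]
width: 0.0153
gripper_force: 50.1
```

```bash
python3 st.py
```

```text
20.425 [-30.87 -32.08  -3.11] [-179.98  -29.9     6.93] F template [-2.41  0.18  5.12] 0.015296351063010935
```

Emit:
apply_moves(increments=[[[0.0003,0.001,0,0,0.0009,0],[0.0003,0.002,0,0,0.0008,0],[0,0.0025,0,0,0,0],[0,0.0025,0,0,0,0],[0,0.0025,0,0,0,0],[0,0.0025,0,0,0,0],[0,0.0025,0,0,0,0],[0,0.0025,0,0,0,0]]])

```text
time: 21.42
ee_pos: [0.5455, -0.0419, 0.1326]
eef_rot: [180.0, -30.1, 6.9]
wrist_force: [-1.9, 1.3, 1.5]
width: 0.015
gripper_force: 49.7
```

```bash
python3 st.py
```

```text
21.425 [-29.   -50.49  -2.89] [179.99 -30.11   6.92] F template [-0.72  1.54  2.17] 0.015011639352159416
```

Emit:
apply_moves(increments=[[[-0.0003,0.0025,0,0,-0.0009,0],[-0.0003,0.0025,0,0,-0.0008,0],[0,0.0025,0.0001,0,0,0],[0,0.0025,0,0,0,0],[0,0.0025,0,0,0,0],[0,0.0025,0,0,0,0],[0,0.0025,0,0,0,0],[0,0.0025,0,0,0,0],[0,0.0025,0,0,0,0]]])

```text
time: 22.55
ee_pos: [0.5477, -0.0642, 0.1322]
eef_rot: [180.0, -30.0, 6.9]
wrist_force: [-1.1, 2.0, 3.1]
width: 0.0153
gripper_force: 49.7
```

```bash
python3 st.py
```

```text
22.55 [-29.69 -72.89  -2.99] [180.   -30.01   6.93] F template [0.77 2.09 3.13] 0.015281931532395099
```

Emit:
apply_moves(increments=[[[0,0.0025,0,0,0,0],[0,0.0025,0,0,0,0],[0,0.0022,0,0,0,0],[0,0.0008,0,0,0,0],[0,0,0,0,0,0],[0,0,0,0,0,0]]])

```text
time: 23.3
ee_pos: [0.5487, -0.0721, 0.1323]
eef_rot: [180.0, -30.0, 6.9]
wrist_force: [-0.9, -0.6, 1.3]
width: 0.0152
gripper_force: 49.8
```

```bash
python3 st.py
```

```text
23.3 [-29.62 -80.9   -2.98] [179.98 -30.02   6.93] F template [-0.15 -0.48  1.61] 0.015193635406802011
```

The trace is done. I'll lift out square.

Emit:
apply_moves(increments=[[[0,0,-0.003,0,0,0],[0,0,-0.004,0,0,0],[0,0,-0.006,0,0,0],[0,0,-0.012,0,0,0],[0,0,-0.015,0,0,0],[0,0,-0.015,0,0,0],[0,0,-0.015,0,0,0],[0,0,0,0,0,0]]])

```text
time: 24.3
ee_pos: [0.5139, -0.0764, 0.1943]
eef_rot: [179.9, -30.1, 6.9]
wrist_force: [0.1, 0.6, -0.8]
width: 0.0157
gripper_force: 49.4
```

```bash
cat > cmp.py <<'E'
from h import *
import sys
def m(f):
    c,_=pickle.load(open(f,'rb'));h=cv2.cvtColor(c['color'],cv2.COLOR_BGR2HSV)
    k=cv2.inRange(h,(22,150,60),(32,255,255));n,l,st,ce=cv2.connectedComponentsWithStats(k)
    mid=[i for i in range(1,n) if abs(ce[i][0]-317)<40 and ce[i][1]>200];k=np.isin(l,mid)
    ys,xs=np.nonzero(k);return ys.min(),ys.max(),[round(xs[ys==y].mean(),1) for y in(ys.min()+3,ys.min()+40)],k.sum()
for f in sys.argv[1:]: print(f,m(f))
E
python3 - <<'E'
from h import *
from workcell import robot
c=robot.camera('wrist');s=robot.state();pickle.dump((c,s),open('w9.pkl','wb'))
w=pickle.load(open('w4.pkl','rb'))[1];p=np.array(w['ee_pos']);z=rot([0,-30,5.51])[:,2]
print(s['time'],s['ee_pos'],p+.172*z);rows(p+.172*z,[180,-30,5.51],10)
E
python3 cmp.py w4.pkl w5.pkl w6.pkl w7.pkl w9.pkl
```

```text
24.35 [ 0.51392228 -0.0763265   0.19346034] [ 0.35065478 -0.37833262  0.24305928]
10 x [-0.01443, 0.02824, -0.01406] [-0.0012, -0.0001, 0.0021]
w4.pkl (np.int64(232), np.int64(349), [np.float64(316.5), np.float64(317.0)], np.int64(4025))
w5.pkl (np.int64(232), np.int64(349), [np.float64(317.0), np.float64(317.0)], np.int64(4025))
w6.pkl (np.int64(232), np.int64(349), [np.float64(317.0), np.float64(317.0)], np.int64(4031))
w7.pkl (np.int64(232), np.int64(349), [np.float64(317.0), np.float64(317.0)], np.int64(4047))
w9.pkl (np.int64(232), np.int64(349), [np.float64(317.0), np.float64(317.5)], np.int64(4034))
```

Emit:
apply_moves(increments=[[[-0.0144,0.0282,-0.0141,-0.0012,0,0.0021],[-0.0144,0.0282,-0.0141,-0.0012,0,0.0021],[-0.0144,0.0282,-0.0141,-0.0012,0,0.0021],[-0.0144,0.0282,-0.0141,-0.0012,0,0.0021],[-0.0144,0.0282,-0.0141,-0.0012,0,0.0021],[-0.0144,0.0282,-0.0141,-0.0012,0,0.0021],[-0.0144,0.0282,-0.0141,-0.0012,0,0.0021],[-0.0144,0.0282,-0.0141,-0.0012,0,0.0021],[-0.0144,0.0282,-0.0141,-0.0012,0,0.0021],[-0.0144,0.0282,-0.0141,-0.0012,0,0.0021],[0,0,0,0,0,0],[0,0,0,0,0,0]]])

```text
time: 25.85
ee_pos: [0.351, -0.3775, 0.2423]
eef_rot: [-179.9, -30.0, 5.5]
wrist_force: [-0.2, -0.0, -0.1]
width: 0.0155
gripper_force: 49.3
```

```bash
cat > ret.py <<'E'
from h import *
from workcell import robot
import sys
w=pickle.load(open('w4.pkl','rb'))[1];p=np.array(w['ee_pos']);A=rot([180,-30.04,5.51]);s=robot.state()
print(s['time'],'offset in tool axes mm',(A.T@(np.array(s['ee_pos'])-p)*1000).round(2),np.round(s['eef_rot'],2),'F tool',(A.T@np.array(s['wrist_force'])).round(1))
if len(sys.argv)>1: rows(p-A[:,2]*float(sys.argv[1])/1000,[180,-30.04,5.51],int(sys.argv[2]))
E
python3 ret.py 66 6
```

```text
25.85 offset in tool axes mm [ 7.0000e-02 -8.1000e-01 -1.7113e+02] [-179.92  -29.99    5.5 ] F tool [-0.3  0.  -0. ]
6 x [-0.0, 0.00015, 0.01752] [-0.0002, 0.0001, -0.0]
```

Emit:
apply_moves(increments=[[[0,0,0.0175,0,0,0],[0,0,0.0175,0,0,0],[0,0,0.0175,0,0,0],[0,0,0.0175,0,0,0],[0,0,0.0175,0,0,0],[0,0,0.0175,0,0,0],[0,0,0,0,0,0],[0,0,0,0,0,0],[0,0,0,0,0,0]]])

```text
time: 26.98
ee_pos: [0.4031, -0.3731, 0.1526]
eef_rot: [179.9, -30.0, 5.5]
wrist_force: [-1.0, 0.6, -1.8]
width: 0.0151
gripper_force: 49.3
```

```bash
python3 ret.py 56 1
```

```text
26.975 offset in tool axes mm [  0.45  -0.13 -67.37] [179.94 -30.04   5.55] F tool [-1.7 -0.7  1.1]
1 x [-0.00045, 0.00012, 0.01137] [0.0007, -0.0, 0.0006]
```

Emit:
apply_moves(increments=[[[-0.0004,0.0001,0.003,0.0007,0,0.0006],[0,0,0.003,0,0,0],[0,0,0.003,0,0,0],[0,0,0.003,0,0,0],[0,0,0.003,0,0,0],[0,0,0.003,0,0,0],[0,0,0.003,0,0,0],[0,0,0,0,0,0]]])

```text
time: 27.98
ee_pos: [0.4133, -0.3719, 0.1334]
eef_rot: [-179.9, -30.0, 5.5]
wrist_force: [1.6, 0.3, -0.7]
width: 0.0154
gripper_force: 49.3
```

```bash
python3 ret.py 30 6
```

```text
27.975 offset in tool axes mm [ -0.22  -0.43 -45.55] [-179.92  -30.01    5.5 ] F tool [ 1.1 -0.2  1.4]
6 x [4e-05, 7e-05, 0.00259] [-0.0002, 0.0001, -0.0]
```

In the upper eyelet with no load. Continuing through the lower plate.

Emit:
apply_moves(increments=[[[0.0001,0.0002,0.003,-0.0005,0,0],[0.0001,0.0002,0.003,-0.0005,0,0],[0,0,0.003,0,0,0],[0,0,0.003,0,0,0],[0,0,0.003,0,0,0],[0,0,0.003,0,0,0],[0,0,0.003,0,0,0],[0,0,0.003,0,0,0],[0,0,0.003,0,0,0],[0,0,0.003,0,0,0],[0,0,0,0,0,0]]])

```text
time: 29.35
ee_pos: [0.4284, -0.3707, 0.1075]
eef_rot: [-180.0, -30.0, 5.5]
wrist_force: [0.1, 0.9, -0.7]
width: 0.0154
gripper_force: 49.3
```

```bash
python3 ret.py 1 6
```

```text
29.35 offset in tool axes mm [ -0.08  -0.1  -15.52] [-179.97  -30.      5.49] F tool [-0.2 -0.9  0.7]
6 x [1e-05, 2e-05, 0.00242] [-0.0001, 0.0001, -0.0]
```

Emit:
apply_moves(increments=[[[0,0,0.003,0,0,0],[0,0,0.003,0,0,0],[0,0,0.003,0,0,0],[0,0,0.003,0,0,0],[0,0,0.002,0,0,0],[0,0,0.001,0,0,0],[0,0,0,0,0,0],[0,0,0,0,0,0]]])

```text
time: 30.35
ee_pos: [0.4359, -0.3701, 0.0948]
eef_rot: [-180.0, -30.0, 5.5]
wrist_force: [1.5, 0.1, -1.5]
width: 0.0156
gripper_force: 49.3
```

```bash
python3 ret.py
```

```text
30.35 offset in tool axes mm [-0.02 -0.01 -0.77] [-179.99  -30.01    5.5 ] F tool [0.6 0.  2. ]
```

Emit:
apply_moves(increments=[[[0,0,0.0004,0,0,0],[0,0,0.0003,0,0,0],[0,0,0,0,0,0],[0,0,0,0,0,0]]])

```text
time: 30.85
ee_pos: [0.4362, -0.3702, 0.0942]
eef_rot: [-180.0, -30.0, 5.5]
wrist_force: [1.3, -0.1, 0.3]
width: 0.0157
gripper_force: 49.3
```

```bash
python3 ret.py
```

```text
30.85 offset in tool axes mm [ 0.01  0.07 -0.13] [-180.    -30.02    5.5 ] F tool [1.3 0.2 0.4]
```

Emit:
apply_moves(increments=[[[0,0,0.0003,0,0,0],[0,0,0,0,0,0],[0,0,0,0,0,0]]])

```text
time: 31.22
ee_pos: [0.4363, -0.3702, 0.0941]
eef_rot: [180.0, -30.0, 5.5]
wrist_force: [-3.3, 2.1, 6.0]
width: 0.0153
gripper_force: 50.4
```

```bash
python3 ret.py
```

```text
31.225 offset in tool axes mm [0.01 0.1  0.  ] [179.99 -30.02   5.5 ] F tool [ 0.3 -2.4 -6.7]
```

Collar seated (7 N). I'll release and back straight off.

Emit:
apply_moves(increments=[[[0,0,0,0,0,0],[0,0,0,0,0,0],[0,0,0,0,0,0],[0,0,0,0,0,0],[0,0,0,0,0,0]]], jaw=0.45)

```text
time: 31.85
ee_pos: [0.4363, -0.3701, 0.0939]
eef_rot: [-180.0, -30.0, 5.5]
wrist_force: [0.0, -1.0, -0.5]
width: 0.0385
gripper_force: 0.0
```

Emit:
apply_moves(increments=[[[0,0,-0.008,0,0,0],[0,0,-0.015,0,0,0],[0,0,-0.02,0,0,0],[0,0,-0.025,0,0,0],[0,0,-0.025,0,0,0],[0,0,-0.025,0,0,0],[0,0,0,0,0,0],[0,0,0,0,0,0],[0,0,0,0,0,0]]])

```text
time: 32.98
ee_pos: [0.3777, -0.3754, 0.1953]
eef_rot: [-179.9, -30.0, 5.5]
wrist_force: [0.3, -0.4, -0.1]
width: 0.0383
gripper_force: 0.0
```

```bash
python3 ret.py; python3 - <<'E'
from h import *
from workcell import robot
c=robot.camera('wrist');t=robot.camera('side')
cv2.imwrite('pics/end.png',np.hstack([cv2.resize(c['color'][120:300,220:420],(400,360)),cv2.resize(t['color'][210:330,340:473],(400,360))]))
E
```

```text
32.975 offset in tool axes mm [  -0.27   -0.32 -117.05] [-179.91  -29.98    5.48] F tool [0.2 0.5 0.2]
```

View pics/end.png

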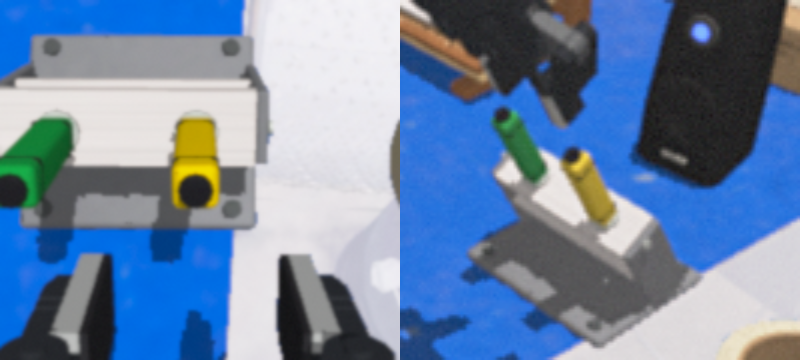

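The yellow stylus is seated in its right eyelet (cap at (195,190) in the left panel), matching the green one. The gripper is clear of both.

```bash
python3 -c "
from workcell import robot
print(robot.job_done())"
```

```text
the job is handed in; nothing more can be done
None
```

The yellow stylus traced the slot from the red dot to the black dot in light contact, at about 2 cm/s with one brief peak near 10 N. It is back in its right-hand eyelet with the collar on the rack and the gripper clear, and I handed the job in at about 33 s (no verdict was returned).

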